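# Raise and lock the telescoping sign on the refreshment table

## Robot

A 7-joint arm with a two-finger parallel gripper is mounted at the origin on the work surface. World frame = base frame: x ahead of the robot, y to its left, z up, the work surface at z = 0. Lengths are in m, angles in rad, forces in N, time in s.
With the tool pointing down it reaches from about 0.4 to 0.875 m from the base axis. Payload 4.4 kg.
Tool frame: the origin (TCP) lies on the centre line of the jaws, within the pads' length; the fingertips stand 14 mm ahead of it and the grasp point (between the pads) lies 5 mm behind it; z points along the fingers, y is the line along which they close (so a half turn about z gives the same grasp; the last joint's range is limited). The gripper opens to 85 mm and grips with 20 to 120 N. Pads are 22 mm wide; open, the fingers measure 114 mm over their backs; the gripper's body (76 mm by 85 mm) begins 54 mm behind the grasp point. The pads swing forward as they close: fully open they stand 13 mm farther back than shut.
Start: joints at [1.067, 0.628, 0.038, 1.517, -0.027, 0.996, -0.02], TCP at [0.276, -0.589, 0.245] pointing down, gripper open.
Joint ranges: [-3.06, 3.06], [-0.37, 2.12], [-1.25, 1.32], [0.18, 2.47], [-1.1, 4.24], [0.23, 1.98], [-2.94, 2.94]. Speed limits (rad/s): [2.57, 2.57, 3.14, 3.14, 3.14, 3.14, 3.14].

## Interface

Orientations are given as a rotation vector (axis times angle).
In Python, from station import telemetry, eyes, r gives the robot as it stands.
- The arm moves only by the tool jog_arm, never from a script. Its argument "plan" is one flat list of numbers, 7 for each row, row after row: the shift along the tool's x, y, z in cm, then the turn, a rotation vector about the tool's x, y, z in rad, then the gripper command: -1 is shut, 1 is fully open, values between are in proportion. In form: [dx, dy, dz, ax, ay, az, jaw, dx, dy, dz, ax, ay, az, jaw, ...]. A call has 1 to 12 rows; each row is the pose to reach, as a shift and turn from the pose commanded when the call began, along the tool's axes at that moment; what a row does not reach only later rows make up. A row lasts 1/8 s, in which the tool goes at most 62.5 mm and 10.7 degrees, less where a joint would pass 70% of its speed; a pose out of reach is approached as far as the arm can. A call with a gripper value outside its range is refused whole. The fingers move at their own pace and stop on an object; "grip_force" is the grip in N (left out, the last holds). Time passes only in rows, so rows that repeat a pose let the fingers close. It gives the time, the measured TCP pose, the force, the opening and the grip force at its end, in the units of the state.
- telemetry.observe(): the state, without advancing time (a new reading comes with each control period).
- eyes.read_camera(name): name is "side" or "top"; returns (picture, depth): 420x560x3 uint8, red, green, blue; 420x560 float32, m along the optical axis (not along the pixel's ray), 0 where there is no reading.
- eyes.get_calibration(name): a dict with "mtx" (3x3 intrinsics, pixels), "extrinsics" (4x4, takes a point from world to camera coordinates). Camera axes: x right, y up, looking along -z (the intrinsics and any distortion apply to the point x, -y, -z); pixel columns grow to the right and rows downward; lengths in m; the calibration is good to about 2 mm. A picture is of the moment at which its call begins. get_calibration takes no time and is no camera call.
- r.close_job(): hands the job in; it is judged then, once.
The state is a dict: "t": time; "joint_positions": joint angles; "joint_vel": joint speeds; "effort": joint torques, N m; "eef_pos": TCP position; "tool_rot": TCP orientation; "wrist_force": force on the tool from outside, world axes, zero at the start; "torque": the same for the moment, N m; "opening": finger opening in m; "grip_force": force on a finger pad.
Only numpy, scipy, OpenCV 4.12 (cv2) and the standard library are available. Lean on these libraries where they do the work, as an engineer would, in place of code of your own. Each camera call takes 0.05 s, during which the arm holds its last target. There are 200 camera calls.

## Task

Raise the orange sign on the refreshment table: turn its black knob anticlockwise (seen from above) to unlock the pole, draw the pole gently straight up until you feel it meet its stop, then turn the knob back clockwise all the way so that the pole locks at that height, and let go. Where the stop lies differs from stand to stand and cannot be seen, and the small lock pin inside is plastic, so do not force it either way. Leave the green sign and the food and drink where they are.

Things in the scene. Friction and masses are not known exactly. Their poses are not given: they have to be found in the camera images.
- stand: the orange sign's fixed stand: steel foot 100 mm across and 12 mm high, aluminium sleeve 50 mm across with a black grooved collar 54 mm across at its top, 122 mm over the table. Origin: centre of the foot's underside on the table; z up along the pole. With the pole locked, the panel points along the stand's +y.
- pole_slide (a joint): how far the pole is drawn straight up out of the sleeve, m: 0 fully down (start). A springy stop (about 8 N/mm) ends the travel somewhere between 53 and 90 mm, different each time, not visible. The knob turns back only from 2 mm below the stop upwards, also while pressing it lightly; lower down a wall blocks it. Let go unlocked, the pole (0.2 kg) sinks; locked, it settles up to 3 mm onto a ledge.
- pole_twist (a joint): turn of the pole with knob and panel, rad: 0 locked (start), growing anticlockwise seen from above to the end stop at 1.2. Right down and at the upper lock place it turns over the whole way (friction about 0.04 N m); between them the pole slides only while this is above about 0.87, so turn to about 1.1 first. Locked means back under 0.12.
- knob (a point): grip point of the orange sign's black bar knob at the top of the pole, on the pole's axis, 193 mm over the table while the pole is down. The knob is a bar 20 mm thick (along this frame's x), 44 mm long (along y) and 34 mm high, 19 mm below to 15 mm above this point; grip it across its 20 mm thickness from above. z up.
- panel (a point): middle of the orange panel, 86 mm long, 38 mm high, 4 mm thick, that sticks out from the pole like a flag along this frame's +y, 13 to 99 mm from the axis; 56 mm from the axis and 46 mm below the knob's grip point. It turns and rises with the knob.
- lock_pin: the small plastic lock pin, hidden inside the sleeve; turns and rises with the pole. Origin on the pole's axis, level with the table while the pole is down; the pin itself is 18 mm out from the axis. It breaks at more than 15 N, whether pulled against the stop or turned against the wall (15 N there is 0.27 N m on the knob).
- green_sign: another sign of the same kind, green panel, already raised (knob top 253 mm over the table); fixed. Not to be touched. Origin: centre of its foot's underside; panel along its +y.
- tray_a: paper tray of pastries 150 x 88 x 45 mm, loose bystander; origin under its centre
- tray_b: paper tray of pastries like the other, loose bystander; origin under its centre
- plate: white plate 200 mm across with orange wedges, 45 mm high, loose bystander; origin under its centre
- cup: white plastic cup 66 mm across, 85 mm high, loose bystander between the two signs; origin under its centre
- water: water bottle 64 mm across, 200 mm high, loose bystander; origin under its centre
- jam: jam jar 68 mm across, 100 mm high, loose bystander; origin under its centre
Things that resemble listed ones, but are neither listed nor needed, are in the scene too. What is shaped like the stand but red is not meant.

How it is judged:
By the outcome, as a careful person would: the job done as asked, in the order asked, and still so for the second after the job is handed in, with the robot touching nothing.
It also fails if it takes over 58 s, if anything falls off the work surface, if the arm or the gripper's body presses on something with over 40 N, if the wrist force passes 120 N, or if a joint passes its speed limit or range.

## Working session

There is one attempt and no reset: what is moved stays moved. The work goes in short steps, Python scripts to look and compute and a tool call to move; the robot and the scene stay as the last step left them, time stands still between calls to the robot, and variables do not carry over. Pictures are saved under pics/ and viewed, at most 10 in all, crops included, and the job is handed in when it is done.

Besides the shell and the picture viewer there is one more tool, called after "Emit:" by a JSON object that holds its "op" and its "data". jog_arm: Moves the arm, as the interface text tells. Its arguments: {"type":"object","properties":{"plan":{"type":"array"},"grip_force":{"type":"number"}},"required":["plan"]}

```bash
mkdir -p pics; ls; cat > h.py <<'E'
import numpy as np, cv2
from station import telemetry, eyes, r
def cap(n):
    p,d=eyes.read_camera(n); return p,d
def world(n,d):
    c=eyes.get_calibration(n); K=c["mtx"]; E=np.array(c["extrinsics"])
    v,u=np.mgrid[0:d.shape[0],0:d.shape[1]]
    x=(u-K[0][2])/K[0][0]*d; y=(v-K[1][2])/K[1][1]*d
    P=np.stack([x,-y,-d,np.ones_like(d)],-1)@np.linalg.inv(E).T
    return P[...,:3]
E
python3 - <<'E'
from h import *
for n in("side","top"):
    p,d=cap(n); cv2.imwrite(f"pics/{n}0.png",p[...,::-1]); np.save(f"{n}0.npy",np.dstack([p,world(n,d),d]))
    print({k:v for k,v in eyes.get_calibration(n).items()})
print(telemetry.observe())
E
```

```text
pics
{'mtx': array([[475.95446659,   0.        , 274.61363564],
       [  0.        , 475.95446659, 198.67646147],
       [  0.        ,   0.        ,   1.        ]]), 'extrinsics': array([[-0.97379353, -0.22729161,  0.00804316,  0.52044195],
       [ 0.17254774, -0.71528866,  0.6771923 , -0.19474743],
       [-0.14816695,  0.66083331,  0.73576212, -1.28189337],
       [ 0.        ,  0.        ,  0.        ,  1.        ]])}
{'mtx': array([[533.24318102,   0.        , 278.64194482],
       [  0.        , 533.24318102, 209.47869409],
       [  0.        ,   0.        ,   1.        ]]), 'extrinsics': array([[-0.02818517, -0.99954103, -0.01110492,  0.01604786],
       [ 0.9916722 , -0.02935645,  0.12539714, -0.55062493],
       [-0.12566559, -0.0074781 ,  0.99204447, -1.63207305],
       [ 0.        ,  0.        ,  0.        ,  1.        ]])}
{'t': 0.1, 'joint_positions': array([ 1.06717985,  0.62926997,  0.03843654,  1.51825234, -0.02699414,
        0.99632865, -0.02000759]), 'joint_vel': array([ 3.87748533e-04, -1.13449721e-03,  1.33341178e-03, -1.55210292e-03,
       -3.61087499e-04, -2.02536300e-03, -8.91226363e-06]), 'effort': array([ 2.16581568e-03, -5.64538264e+01,  1.23002686e+00, -1.93975335e+01,
        1.12401330e-02,  5.36947337e-03, -2.02333484e-05]), 'eef_pos': array([ 0.27537813, -0.58818901,  0.24447532]), 'tool_rot': array([-3.06496348e+00, -6.81876860e-01,  6.21732137e-04]), 'wrist_force': array([-0.06488792, -1.03632535, -0.40058182]), 'torque': array([-0.00119933, -0.05016444, -0.03876589]), 'grip_force': 0.0, 'opening': 0.08521402995635138}
```

View pics/side0.png

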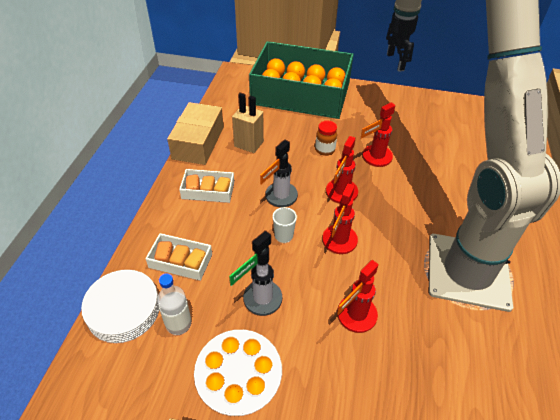

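View pics/top0.png

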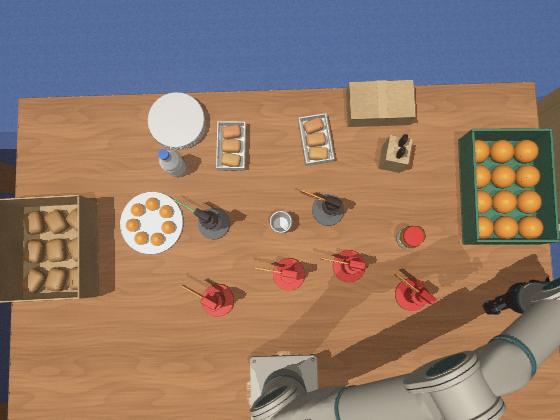

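The orange (non-red) stand is at side px (282,185), with its knob at (283,150). In the top view the foot is at (328,210), and the panel points up-left to (302,190). The green sign is at top (212,220) and the cup at (281,222). Next I'll measure the knob from the depth data.

```bash
python3 - <<'E'
from h import *
A={n:np.load(n+"0.npy") for n in("side","top")}
def box(a,lo,hi): 
    X=a[...,3:6]; m=((X>lo)&(X<hi)).all(-1)&(a[...,6]>0); return m
X=A["top"][205:215,320:340,3:6].reshape(-1,3); c=np.median(X,0); print("c",c)
for n,a in A.items():
    rgb=a[...,:3]; X=a[...,3:6]
    near=(np.hypot(X[...,0]-c[0],X[...,1]-c[1])<.12)&(a[...,6]>0)
    dark=rgb.max(-1)<70
    k=near&dark&(X[...,2]>.165)&(X[...,2]<.22)
    t=near&(X[...,2]>.198)&(X[...,2]<.22)
    for nm,m in(("knobdark",k),("top",t)):
        P=X[m]
        if len(P)<5: print(n,nm,len(P));continue
        rr=cv2.minAreaRect(P[:,:2].astype(np.float32)*1000); print(n,nm,len(P),P.mean(0),P.min(0),P.max(0),rr)
    o=near&(rgb[...,0]>180)&(rgb[...,2]<80)&(rgb[...,1]<170)&(X[...,2]>.1)&(X[...,2]<.2)
    P=X[o]
    if len(P)>5:
        w,v=np.linalg.eigh(np.cov(P[:,:2].T)); print(n,"panel",len(P),P.mean(0),P.min(0),P.max(0),v[:,1])
    f=near&(X[...,2]>.006)&(X[...,2]<.018); P=X[f]
    q=P[:,:2].astype(np.float32)*1000; print(n,"foot",len(P),cv2.minEnclosingCircle(q))
    p=rgb.astype(np.uint8)
a=A["top"][...,:3].astype(np.uint8); b=A["side"][...,:3].astype(np.uint8)
f=lambda i,u,v:cv2.resize(i[v-45:v+45,u-45:u+45],(400,400),interpolation=cv2.INTER_CUBIC)
cv2.imwrite("pics/crop.png",np.hstack([f(a,325,205),f(b,280,175)])[...,::-1])
E
```

```text
c [ 0.5359311  -0.14877444  0.12147522]
side knobdark 184 [ 0.54866965 -0.14629691  0.19375187] [ 0.53541759 -0.17363149  0.16509231] [ 0.56505496 -0.1289449   0.21216894] ((548.5877685546875, -149.7315216064453), (42.78200149536133, 22.840604782104492), 66.27487182617188)
side top 106 [ 0.55009286 -0.15048806  0.20566834] [ 0.53416657 -0.1795029   0.19824119] [ 0.56793248 -0.13006214  0.21216894] ((551.5377197265625, -153.7443084716797), (47.91963577270508, 22.88274574279785), 67.3682861328125)
side panel 63 [ 0.57733178 -0.09507241  0.15866492] [ 0.55807774 -0.13861955  0.12729971] [ 0.59291867 -0.06252082  0.16880521] [0.42206597 0.90656512]
side foot 403 ((569.2984619140625, -134.59133911132812), 79.81390380859375)
top knobdark 83 [ 0.54660822 -0.15328104  0.19974976] [ 0.53216399 -0.17674649  0.16501238] [ 0.56308291 -0.13343735  0.21692353] ((546.417236328125, -153.7283935546875), (43.75022888183594, 24.375839233398438), 63.05889129638672)
top top 118 [ 0.54831241 -0.15453801  0.20754454] [ 0.53216399 -0.17674649  0.19876381] [ 0.56626275 -0.13212112  0.21692353] ((548.242919921875, -154.62930297851562), (43.731834411621094, 20.478849411010742), 64.0202865600586)
top panel 15 [ 0.57354717 -0.1018993   0.16616273] [ 0.56051757 -0.13280328  0.16076224] [ 0.58666567 -0.06997603  0.17223427] [0.39138288 0.92022793]
top foot 681 ((535.430908203125, -150.3529510498047), 119.1210708618164)
```

View pics/crop.png

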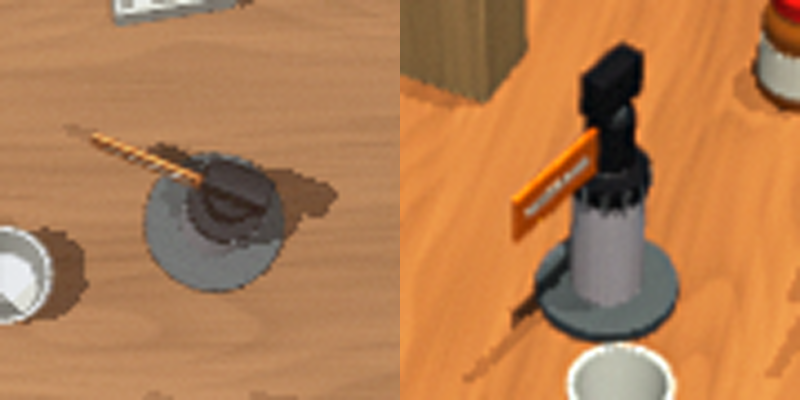

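The crop shows that the knob bar is in line with the panel, about 65° in world, with its centre near (0.549, -0.153). I'll move above it.

Emit:
{"op": "jog_arm", "data": {"plan": [0,0,-6,0,0,0,0.4,43.2,-27.9,-6,0,0,-0.707,0.4,43.2,-27.9,-6,0,0,-0.707,0.4,43.2,-27.9,-6,0,0,-0.707,0.4,43.2,-27.9,-6,0,0,-0.707,0.4,43.2,-27.9,-6,0,0,-0.707,0.4,43.2,-27.9,-6,0,0,-0.707,0.4,43.2,-27.9,-6,0,0,-0.707,0.4,43.2,-27.9,-6,0,0,-0.707,0.4,43.2,-27.9,-6,0,0,-0.707,0.4,43.2,-27.9,-6,0,0,-0.707,0.4,43.2,-27.9,-6,0,0,-0.707,0.4], "grip_force": 30}}

```text
t: 1.6
eef_pos: [0.5474, -0.1553, 0.3051]
tool_rot: [2.643, 1.697, -0.003]
wrist_force: [0.0, -0.6, 0.2]
opening: 0.0598
grip_force: 0.0
```

```bash
python3 - <<'E'
from h import *
o=telemetry.observe(); print(o["eef_pos"],o["joint_positions"])
for n in("side","top"):
    p,d=cap(n); X=world(n,d)
    m=(np.hypot(X[...,0]-.549,X[...,1]+.153)<.09)&(d>0)
    k=m&(X[...,2]>.192)&(X[...,2]<.225)&(p.max(-1)<80)
    P=X[k]; print(n,len(P), P.mean(0) if len(P) else 0, cv2.minAreaRect(P[:,:2].astype(np.float32)*1000) if len(P)>3 else 0)
    e=o["eef_pos"]; f=m&(X[...,2]>.285)&(X[...,2]<.30)
    P=X[f]; ax=np.array([.909,-.416]);bx=np.array([.416,.909])
    if len(P): q=P[:,:2]-e[:2]; print("fingers: y",np.percentile(q@ax,[0,10,50,90,100]),"x",np.percentile(q@bx,[0,10,50,90,100]))
    if n=="side": cv2.imwrite("pics/s1.png",cv2.resize(p[60:210,200:360],(640,600),interpolation=cv2.INTER_CUBIC)[...,::-1])
E
```

```text
[ 0.54742325 -0.1553004   0.30506986] [ 0.36860595  0.45492664 -0.21356177  1.66594323  0.11043378  1.03342809
 -0.30981358]
side 128 [ 0.54960247 -0.14919986  0.20366321] ((550.8605346679688, -153.0723114013672), (47.465538024902344, 22.415367126464844), 65.0950698852539)
fingers: y [-0.03746662 -0.0346704   0.03005656  0.03400174  0.03464487] x [-0.00323129 -0.00063295  0.00793483  0.01036378  0.01172719]
top 18 [ 0.55342234 -0.13713094  0.20784884] ((554.09716796875, -137.8125), (7.718188762664795, 15.516469955444336), 69.92373657226562)
```

View pics/s1.png

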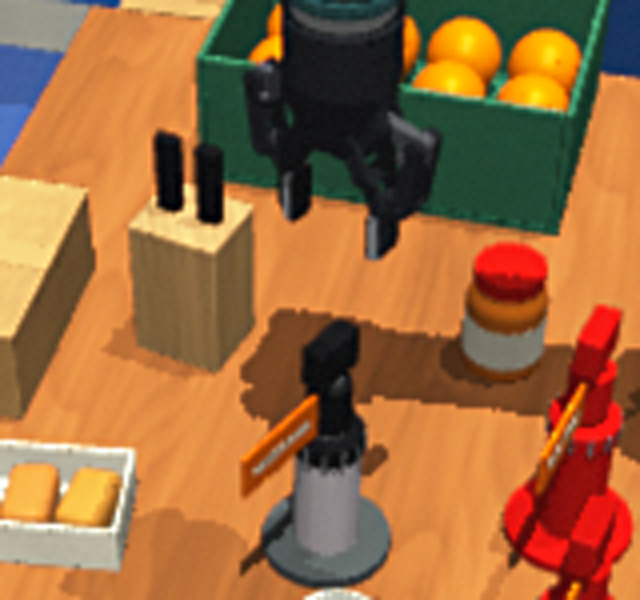

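The gripper is centred over the knob at crop (335,345), with its jaws across the bar. I'll go down and close gently.

Emit:
{"op": "jog_arm", "data": {"plan": [0.2,0.1,4,0,0,0,0.4,0.2,0.1,7,0,0,0,0.4,0.2,0.1,9.5,0,0,0,0.4,0.2,0.1,11.5,0,0,0,0.4,0.2,0.1,11.5,0,0,0,0.4,0.2,0.1,11.5,0,0,0,0.4]}}

```text
t: 2.45
eef_pos: [0.5506, -0.1524, 0.1911]
tool_rot: [2.641, 1.699, 0.001]
wrist_force: [0.4, 0.8, 0.1]
opening: 0.0597
grip_force: 0.0
```

Emit:
{"op": "jog_arm", "data": {"plan": [0,0,0,0,0,0,-0.3,0,0,0,0,0,0,-0.4,0,0,0,0,0,0,-0.5,0,0,0,0,0,0,-0.6,0,0,0,0,0,0,-0.8,0,0,0,0,0,0,-1,0,0,0,0,0,0,-1,0,0,0,0,0,0,-1], "grip_force": 30}}

```text
t: 3.45
eef_pos: [0.5512, -0.1517, 0.1909]
tool_rot: [2.64, 1.701, 0.002]
wrist_force: [2.1, 0.2, 5.5]
opening: 0.0196
grip_force: 33.1
```

Emit:
{"op": "jog_arm", "data": {"plan": [0,-0.02,-0.03,0,0,-0.1,-1,0,-0.03,-0.05,0,0,-0.2,-1,-0.01,-0.04,-0.05,0,0,-0.3,-1,-0.01,-0.06,-0.05,0,0,-0.4,-1,-0.01,-0.06,-0.05,0,0,-0.4,-1], "grip_force": 40}}

```text
t: 4.08
eef_pos: [0.5498, -0.1515, 0.191]
tool_rot: [2.251, 2.191, 0.001]
wrist_force: [1.2, -0.7, 3.5]
opening: 0.0194
grip_force: 40.2
```

```bash
python3 -c "
from h import *
o=telemetry.observe()
print(o['eef_pos'],o['tool_rot'],o['wrist_force'],o['torque'],o['grip_force'])"
```

```text
[ 0.54982311 -0.15146635  0.19095261] [2.25115401e+00 2.19103580e+00 5.35575358e-04] [ 1.17276957 -0.68337138  3.54976363] [-0.22412501 -0.30938     0.04152567] 40.22135138511658
```

Emit:
{"op": "jog_arm", "data": {"plan": [0,-0.02,0,0,0,-0.12,-1,-0.01,-0.04,0,0,0,-0.24,-1,-0.01,-0.05,0,0,0,-0.36,-1,-0.02,-0.07,0,0,0,-0.48,-1,-0.03,-0.09,0,0,0,-0.6,-1,-0.03,-0.1,0,0,0,-0.7,-1,-0.03,-0.1,0,0,0,-0.7,-1,-0.03,-0.1,0,0,0,-0.7,-1]}}

```text
t: 5.08
eef_pos: [0.5479, -0.1522, 0.1909]
tool_rot: [-1.365, -2.828, 0.003]
wrist_force: [0.1, -2.0, 5.3]
opening: 0.0193
grip_force: 40.6
```

```bash
cat > o.py <<'E'
from h import *
from scipy.spatial.transform import Rotation as R
o=telemetry.observe(); y=R.from_rotvec(o['tool_rot']).as_matrix()[:,1]
print(o['t'],o['eef_pos'],'yaw',np.arctan2(y[1],y[0]),o['wrist_force'],o['torque'],o['opening'],o['grip_force'],o['joint_positions'][6])
E
cat > k.py <<'E'
from h import *
import sys
for n in("side","top"):
    p,d=cap(n); X=world(n,d).copy(); rgb=p.astype(int)
    m=(np.hypot(X[...,0]-.549,X[...,1]+.154)<.12)&(d>0)&(X[...,2]>.1)&(X[...,2]<.28)&(rgb[...,0]>130)&(rgb[...,2]<80)&(rgb[...,1]<.7*rgb[...,0])
    P=X[m]
    if len(P)>5:
        w,v=np.linalg.eigh(np.cov(P[:,:2].T)); v=v[:,1]; c=P.mean(0); v=v*np.sign(v@(c[:2]-[.549,-.154])); print(n,len(P),c,"dir",np.arctan2(v[1],v[0]),"z",np.percentile(P[:,2],[2,98]))
    cv2.imwrite(f"pics/{sys.argv[1]}{n}.png",p[...,::-1])
E
python3 o.py; python3 k.py turn
```

```text
5.075 [ 0.54785045 -0.15216245  0.19093968] yaw 0.671692384864969 [ 0.05566476 -2.01168136  5.34995906] [-0.46461559  0.19053547  0.03953891] 0.01931606104259327 40.577479004859924 0.5191951743048135
side 93 [ 0.51518858 -0.10799872  0.16828974] dir 2.267229534418469 z [0.12852813 0.27312514]
top 35 [ 0.51209892 -0.10915884  0.16347234] dir 2.248519750215598 z [0.14663007 0.17144289]
```

The twist is 1.10 rad by both the tool and the panel. I'll draw the pole up gently to 48 mm, short of the earliest stop.

Emit:
{"op": "jog_arm", "data": {"plan": [0,0,-0.3,0,0,0,-1,0,0,-0.8,0,0,0,-1,0,0,-1.3,0,0,0,-1,0,0,-1.8,0,0,0,-1,0,0,-2.3,0,0,0,-1,0,0,-2.8,0,0,0,-1,0,0,-3.3,0,0,0,-1,0,0,-3.8,0,0,0,-1,0,0,-4.3,0,0,0,-1,0,0,-4.6,0,0,0,-1,0,0,-4.8,0,0,0,-1,0,0,-4.8,0,0,0,-1]}}

```text
t: 6.68
eef_pos: [0.5483, -0.1518, 0.239]
tool_rot: [-1.362, -2.83, 0.001]
wrist_force: [-3.6, -3.4, -1.5]
opening: 0.0195
grip_force: 39.6
```

```bash
python3 o.py; python3 k.py lift
```

```text
6.675 [ 0.548335   -0.15180428  0.23896031] yaw 0.6738133184008165 [-3.57448448 -3.44532415 -1.47965003] [-1.19800204  1.16027701 -0.05685898] 0.019499545050649263 39.58822846412659 0.5601709915473873
side 88 [ 0.51068259 -0.10473643  0.2083745 ] dir 2.1956731318900697 z [0.17789777 0.26368921]
top 40 [ 0.51200259 -0.1090144   0.21093689] dir 2.2426210296722067 z [0.19466307 0.21882475]
```

Emit:
{"op": "jog_arm", "data": {"plan": [0,-0.03,0,0,0,0,-1,0,-0.07,-0.1,0,0,0,-1,0,-0.07,-0.2,0,0,0,-1,0,-0.07,-0.3,0,0,0,-1,0,-0.07,-0.4,0,0,0,-1,0,-0.07,-0.4,0,0,0,-1]}}

```text
t: 7.52
eef_pos: [0.5482, -0.152, 0.243]
tool_rot: [1.362, 2.831, -0.0]
wrist_force: [-3.2, -4.3, -0.7]
opening: 0.0192
grip_force: 39.6
```

Emit:
{"op": "jog_arm", "data": {"plan": [0,0,-0.06,0,0,0,-1,0,0,-0.12,0,0,0,-1,0,0,-0.12,0,0,0,-1]}}

```text
t: 7.9
eef_pos: [0.5482, -0.152, 0.2441]
tool_rot: [-1.362, -2.831, -0.0]
wrist_force: [-3.1, -2.7, -2.8]
opening: 0.019
grip_force: 39.5
```

Emit:
{"op": "jog_arm", "data": {"plan": [0,0,-0.05,0,0,0,-1,0,0,-0.1,0,0,0,-1,0,0,-0.1,0,0,0,-1]}}

```text
t: 8.28
eef_pos: [0.5481, -0.152, 0.2451]
tool_rot: [-1.362, -2.831, 0.0]
wrist_force: [-2.4, -2.7, -2.5]
opening: 0.0196
grip_force: 39.5
```

Emit:
{"op": "jog_arm", "data": {"plan": [0,0,-0.06,0,0,0,-1,0,0,-0.12,0,0,0,-1,0,0,-0.12,0,0,0,-1]}}

```text
t: 8.65
eef_pos: [0.5482, -0.152, 0.2463]
tool_rot: [1.362, 2.831, 0.0]
wrist_force: [-4.4, -3.4, -1.5]
opening: 0.0192
grip_force: 39.5
```

Emit:
{"op": "jog_arm", "data": {"plan": [0,0,-0.06,0,0,0,-1,0,0,-0.12,0,0,0,-1,0,0,-0.12,0,0,0,-1]}}

```text
t: 9.02
eef_pos: [0.5482, -0.152, 0.2475]
tool_rot: [1.362, 2.831, 0.0]
wrist_force: [-3.2, -2.7, -2.8]
opening: 0.0195
grip_force: 39.5
```

Emit:
{"op": "jog_arm", "data": {"plan": [0,0,-0.06,0,0,0,-1,0,0,-0.12,0,0,0,-1,0,0,-0.12,0,0,0,-1]}}

```text
t: 9.4
eef_pos: [0.5482, -0.152, 0.2487]
tool_rot: [1.362, 2.831, -0.0]
wrist_force: [-3.4, -3.2, -2.2]
opening: 0.0195
grip_force: 39.5
```

Emit:
{"op": "jog_arm", "data": {"plan": [0,0,-0.06,0,0,0,-1,0,0,-0.12,0,0,0,-1,0,0,-0.12,0,0,0,-1]}}

```text
t: 9.78
eef_pos: [0.5482, -0.152, 0.2499]
tool_rot: [1.362, 2.831, 0.0]
wrist_force: [-2.9, -2.2, -1.9]
opening: 0.0195
grip_force: 39.5
```

Emit:
{"op": "jog_arm", "data": {"plan": [0,0,-0.06,0,0,0,-1,0,0,-0.12,0,0,0,-1,0,0,-0.12,0,0,0,-1]}}

```text
t: 10.15
eef_pos: [0.5482, -0.152, 0.2511]
tool_rot: [1.362, 2.831, -0.0]
wrist_force: [-4.2, -2.7, -2.0]
opening: 0.0192
grip_force: 39.5
```

Emit:
{"op": "jog_arm", "data": {"plan": [0,0,-0.06,0,0,0,-1,0,0,-0.12,0,0,0,-1,0,0,-0.12,0,0,0,-1]}}

```text
t: 10.52
eef_pos: [0.5482, -0.152, 0.2523]
tool_rot: [1.362, 2.831, 0.0]
wrist_force: [-3.7, -1.9, -2.0]
opening: 0.0195
grip_force: 39.4
```

Emit:
{"op": "jog_arm", "data": {"plan": [0,0,-0.06,0,0,0,-1,0,0,-0.12,0,0,0,-1,0,0,-0.12,0,0,0,-1]}}

```text
t: 10.9
eef_pos: [0.5482, -0.152, 0.2535]
tool_rot: [1.362, 2.831, -0.0]
wrist_force: [-2.7, -2.6, -1.7]
opening: 0.0196
grip_force: 39.4
```

Emit:
{"op": "jog_arm", "data": {"plan": [0,0,-0.06,0,0,0,-1,0,0,-0.12,0,0,0,-1,0,0,-0.12,0,0,0,-1]}}

```text
t: 11.28
eef_pos: [0.5482, -0.152, 0.2547]
tool_rot: [1.362, 2.831, -0.0]
wrist_force: [-3.1, -3.4, -2.9]
opening: 0.0192
grip_force: 39.4
```

Emit:
{"op": "jog_arm", "data": {"plan": [0,0,-0.06,0,0,0,-1,0,0,-0.12,0,0,0,-1,0,0,-0.12,0,0,0,-1]}}

```text
t: 11.65
eef_pos: [0.5482, -0.152, 0.2559]
tool_rot: [1.362, 2.831, -0.0]
wrist_force: [-3.2, -3.3, -2.3]
opening: 0.0191
grip_force: 39.4
```

Emit:
{"op": "jog_arm", "data": {"plan": [0,0,-0.06,0,0,0,-1,0,0,-0.12,0,0,0,-1,0,0,-0.12,0,0,0,-1]}}

```text
t: 12.02
eef_pos: [0.5482, -0.152, 0.2571]
tool_rot: [1.362, 2.831, -0.0]
wrist_force: [-3.0, -2.9, -1.9]
opening: 0.0196
grip_force: 39.4
```

Emit:
{"op": "jog_arm", "data": {"plan": [0,0,-0.06,0,0,0,-1,0,0,-0.12,0,0,0,-1,0,0,-0.12,0,0,0,-1]}}

```text
t: 12.4
eef_pos: [0.5482, -0.152, 0.2583]
tool_rot: [1.362, 2.831, 0.0]
wrist_force: [-3.7, -3.1, -1.5]
opening: 0.0195
grip_force: 39.4
```

Emit:
{"op": "jog_arm", "data": {"plan": [0,0,-0.06,0,0,0,-1,0,0,-0.12,0,0,0,-1,0,0,-0.12,0,0,0,-1]}}

```text
t: 12.78
eef_pos: [0.5482, -0.152, 0.2595]
tool_rot: [1.362, 2.831, 0.0]
wrist_force: [-3.8, -2.2, -1.4]
opening: 0.0194
grip_force: 39.4
```

Emit:
{"op": "jog_arm", "data": {"plan": [0,0,-0.06,0,0,0,-1,0,0,-0.12,0,0,0,-1,0,0,-0.12,0,0,0,-1]}}

```text
t: 13.15
eef_pos: [0.5482, -0.152, 0.2607]
tool_rot: [1.362, 2.831, -0.0]
wrist_force: [-2.3, -3.1, -2.0]
opening: 0.0193
grip_force: 39.4
```

Emit:
{"op": "jog_arm", "data": {"plan": [0,0,-0.06,0,0,0,-1,0,0,-0.12,0,0,0,-1,0,0,-0.12,0,0,0,-1]}}

```text
t: 13.52
eef_pos: [0.5482, -0.152, 0.2619]
tool_rot: [1.362, 2.831, -0.0]
wrist_force: [-3.6, -3.1, -2.6]
opening: 0.0197
grip_force: 39.4
```

Emit:
{"op": "jog_arm", "data": {"plan": [0,0,-0.06,0,0,0,-1,0,0,-0.12,0,0,0,-1,0,0,-0.12,0,0,0,-1]}}

```text
t: 13.9
eef_pos: [0.5482, -0.152, 0.2631]
tool_rot: [1.362, 2.831, 0.0]
wrist_force: [-4.1, -2.9, -2.9]
opening: 0.0195
grip_force: 39.4
```

Emit:
{"op": "jog_arm", "data": {"plan": [0,0,-0.06,0,0,0,-1,0,0,-0.12,0,0,0,-1,0,0,-0.12,0,0,0,-1]}}

```text
t: 14.28
eef_pos: [0.5482, -0.152, 0.2643]
tool_rot: [1.362, 2.831, -0.0]
wrist_force: [-3.6, -2.1, -2.3]
opening: 0.0192
grip_force: 39.4
```

Emit:
{"op": "jog_arm", "data": {"plan": [0,0,-0.06,0,0,0,-1,0,0,-0.12,0,0,0,-1,0,0,-0.12,0,0,0,-1]}}

```text
t: 14.65
eef_pos: [0.5482, -0.152, 0.2655]
tool_rot: [1.362, 2.831, 0.0]
wrist_force: [-3.0, -2.8, -2.2]
opening: 0.0192
grip_force: 39.4
```

Emit:
{"op": "jog_arm", "data": {"plan": [0,0,-0.06,0,0,0,-1,0,0,-0.12,0,0,0,-1,0,0,-0.12,0,0,0,-1]}}

```text
t: 15.02
eef_pos: [0.5482, -0.152, 0.2667]
tool_rot: [1.362, 2.831, 0.0]
wrist_force: [-3.3, -2.9, -2.2]
opening: 0.0196
grip_force: 39.4
```

Emit:
{"op": "jog_arm", "data": {"plan": [0,0,-0.06,0,0,0,-1,0,0,-0.12,0,0,0,-1,0,0,-0.12,0,0,0,-1]}}

```text
t: 15.4
eef_pos: [0.5482, -0.152, 0.2679]
tool_rot: [1.362, 2.831, -0.0]
wrist_force: [-3.8, -2.5, -2.1]
opening: 0.0196
grip_force: 39.4
```

Emit:
{"op": "jog_arm", "data": {"plan": [0,0,-0.06,0,0,0,-1,0,0,-0.12,0,0,0,-1,0,0,-0.12,0,0,0,-1]}}

```text
t: 15.78
eef_pos: [0.5482, -0.152, 0.2691]
tool_rot: [1.362, 2.831, -0.0]
wrist_force: [-3.7, -2.6, -1.1]
opening: 0.0196
grip_force: 39.4
```

Emit:
{"op": "jog_arm", "data": {"plan": [0,0,-0.06,0,0,0,-1,0,0,-0.12,0,0,0,-1,0,0,-0.12,0,0,0,-1]}}

```text
t: 16.15
eef_pos: [0.5482, -0.152, 0.2703]
tool_rot: [1.362, 2.831, -0.0]
wrist_force: [-3.6, -1.7, -2.6]
opening: 0.0197
grip_force: 39.4
```

Emit:
{"op": "jog_arm", "data": {"plan": [0,0,-0.06,0,0,0,-1,0,0,-0.12,0,0,0,-1,0,0,-0.12,0,0,0,-1]}}

```text
t: 16.52
eef_pos: [0.5482, -0.152, 0.2715]
tool_rot: [1.362, 2.831, -0.0]
wrist_force: [-3.7, -3.4, -1.9]
opening: 0.0195
grip_force: 39.4
```

Emit:
{"op": "jog_arm", "data": {"plan": [0,0,-0.06,0,0,0,-1,0,0,-0.12,0,0,0,-1,0,0,-0.12,0,0,0,-1]}}

```text
t: 16.9
eef_pos: [0.5482, -0.152, 0.2727]
tool_rot: [1.362, 2.831, 0.0]
wrist_force: [-3.2, -3.2, -2.7]
opening: 0.0196
grip_force: 39.4
```

Emit:
{"op": "jog_arm", "data": {"plan": [0,0,-0.06,0,0,0,-1,0,0,-0.12,0,0,0,-1,0,0,-0.12,0,0,0,-1]}}

```text
t: 17.27
eef_pos: [0.5482, -0.152, 0.2739]
tool_rot: [1.362, 2.831, 0.0]
wrist_force: [-3.6, -3.5, -1.9]
opening: 0.0194
grip_force: 39.4
```

```bash
python3 o.py; python3 k.py up83
```

```text
17.275 [ 0.54820522 -0.15203104  0.27391319] yaw 0.6739221426063936 [-3.60044932 -3.49913688 -1.90105516] [-1.07189701  1.18706873 -0.05520249] 0.01937006624971102 39.438573718070984 0.5875515771886362
side 82 [ 0.51094852 -0.10315244  0.24081624] dir 2.2544185404388215 z [0.21340833 0.25178933]
top 47 [ 0.5113749  -0.10850525  0.24696448] dir 2.250841697483827 z [0.2264942  0.25751912]
```

The panel has risen by about 83 mm, so the grip isn't slipping. I'll keep going.

Emit:
{"op": "jog_arm", "data": {"plan": [0,0,-0.06,0,0,0,-1,0,0,-0.12,0,0,0,-1,0,0,-0.12,0,0,0,-1]}}

```text
t: 17.75
eef_pos: [0.5482, -0.152, 0.2751]
tool_rot: [1.362, 2.831, 0.0]
wrist_force: [-3.2, -2.7, -1.7]
opening: 0.0195
grip_force: 39.5
```

Emit:
{"op": "jog_arm", "data": {"plan": [0,0,-0.06,0,0,0,-1,0,0,-0.12,0,0,0,-1,0,0,-0.12,0,0,0,-1]}}

```text
t: 18.12
eef_pos: [0.5482, -0.152, 0.2763]
tool_rot: [1.362, 2.831, 0.0]
wrist_force: [-3.3, -2.8, -1.8]
opening: 0.0198
grip_force: 39.5
```

Emit:
{"op": "jog_arm", "data": {"plan": [0,0,-0.06,0,0,0,-1,0,0,-0.12,0,0,0,-1,0,0,-0.12,0,0,0,-1]}}

```text
t: 18.5
eef_pos: [0.5482, -0.152, 0.2775]
tool_rot: [1.362, 2.831, 0.0]
wrist_force: [-3.4, -3.0, -2.1]
opening: 0.0192
grip_force: 39.5
```

Emit:
{"op": "jog_arm", "data": {"plan": [0,0,-0.06,0,0,0,-1,0,0,-0.12,0,0,0,-1,0,0,-0.12,0,0,0,-1]}}

```text
t: 18.88
eef_pos: [0.5482, -0.152, 0.2785]
tool_rot: [-1.362, -2.831, -0.0]
wrist_force: [-3.4, -2.4, -4.7]
opening: 0.0194
grip_force: 39.2
```

Emit:
{"op": "jog_arm", "data": {"plan": [0,0,-0.03,0,0,0,-1,0,0,-0.05,0,0,0,-1,0,0,-0.05,0,0,0,-1]}}

```text
t: 19.25
eef_pos: [0.5481, -0.152, 0.2788]
tool_rot: [-1.362, -2.831, -0.0]
wrist_force: [-2.3, -2.7, -7.1]
opening: 0.0196
grip_force: 39.2
```

The stop is at about 87 mm: the force rose from -2 to -7 N. I'll ease off slightly and start turning back, watching the torque.

Emit:
{"op": "jog_arm", "data": {"plan": [0,0,0.03,0,0,0,-1,0,0.01,0.04,0,0,0.08,-1,0,0.02,0.04,0,0,0.16,-1,0,0.04,0.04,0,0,0.24,-1,-0.01,0.05,0.04,0,0,0.32,-1,-0.01,0.05,0.04,0,0,0.32,-1]}}

```text
t: 20.0
eef_pos: [0.549, -0.1515, 0.2788]
tool_rot: [1.794, 2.578, 0.001]
wrist_force: [-1.7, -2.9, -6.5]
opening: 0.0192
grip_force: 39.3
```

```bash
python3 o.py
```

```text
20.0 [ 0.54900113 -0.15145359  0.27877617] yaw 0.355041601561002 [-1.74709597 -2.90131464 -6.50279278] [-0.77916777  0.73360561 -0.11691202] 0.01923802968648998 39.33120667934418 0.3189419845448496
```

The torque is only friction (about 0.06 N m), so the knob is free to turn. I'll continue.

Emit:
{"op": "jog_arm", "data": {"plan": [0,0.02,0,0,0,0.1,-1,0,0.03,0,0,0,0.2,-1,-0.01,0.04,0,0,0,0.3,-1,-0.01,0.06,0,0,0,0.4,-1,-0.02,0.07,0,0,0,0.5,-1,-0.03,0.08,0,0,0,0.6,-1,-0.03,0.09,0,0,0,0.68,-1,-0.04,0.1,0,0,0,0.74,-1,-0.04,0.1,0,0,0,0.74,-1]}}

```text
t: 21.12
eef_pos: [0.5511, -0.1514, 0.2789]
tool_rot: [2.603, 1.756, 0.004]
wrist_force: [1.6, -2.4, -8.1]
opening: 0.0196
grip_force: 39.2
```

```bash
python3 o.py; python3 k.py lock
```

```text
21.125 [ 0.55108476 -0.15140357  0.27889646] yaw -0.3835768863685372 [ 1.63864473 -2.41444287 -8.1034272 ] [-0.70756917 -0.15170117 -0.09735732] 0.019603778833039383 39.24808144569397 -0.31291542515174514
side 194 [ 0.57190672 -0.09899117  0.23746896] dir 1.1834825684000716 z [0.2168301  0.25534318]
top 39 [ 0.57325327 -0.09425206  0.24607455] dir 1.1908118886406203 z [0.2161361  0.25969654]
```

Emit:
{"op": "jog_arm", "data": {"plan": [0,0,0.03,0,0,0.02,-1,0,0,0.03,0,0,0.04,-1,0,0,0.03,0,0,0.06,-1,0,0,0.03,0,0,0.06,-1]}}

```text
t: 21.72
eef_pos: [0.5507, -0.1515, 0.2788]
tool_rot: [2.655, 1.677, 0.003]
wrist_force: [4.2, -1.5, -6.1]
opening: 0.0195
grip_force: 40.5
```

```bash
python3 o.py
```

```text
21.725 [ 0.55073856 -0.15150874  0.27883949] yaw -0.44415325911919495 [ 4.20317314 -1.46514162 -6.07967069] [-0.52765266 -1.18230623  0.80089513] 0.01953571472128825 40.47925651073456 -0.36522606587398654
```

The knob is against its clockwise end. I'll back off the torque now.

Emit:
{"op": "jog_arm", "data": {"plan": [0,0,0,0,0,-0.03,-1,0,0,0,0,0,-0.03,-1]}}

```text
t: 21.98
eef_pos: [0.5505, -0.1518, 0.2788]
tool_rot: [2.632, 1.714, 0.003]
wrist_force: [5.2, -1.9, -5.6]
opening: 0.0195
grip_force: 39.6
```

```bash
python3 o.py; python3 k.py lock2
```

```text
21.975 [ 0.55051434 -0.15179456  0.27878917] yaw -0.4165186465008256 [ 5.1572867  -1.92213867 -5.6085586 ] [-0.42766538 -1.3425891   0.02632416] 0.019455298460324788 39.607404470443726 -0.34034409940709454
side 202 [ 0.57426193 -0.09916631  0.2376112 ] dir 1.1630724518427815 z [0.21586034 0.25481423]
top 43 [ 0.57538826 -0.09417008  0.24269871] dir 1.1598451507128498 z [0.21399055 0.25920179]
```

Emit:
{"op": "jog_arm", "data": {"plan": [0,0.03,0.05,0,0,0,-1,0,0.05,0.12,0,0,0,-1,0,0.05,0.16,0,0,0,-1,0,0.05,0.16,0,0,0,-1]}}

```text
t: 22.58
eef_pos: [0.5506, -0.1519, 0.2773]
tool_rot: [2.632, 1.714, 0.002]
wrist_force: [5.1, -1.0, -1.0]
opening: 0.0195
grip_force: 40.2
```

```bash
python3 o.py
```

```text
22.575 [ 0.55063071 -0.15188635  0.27727742] yaw -0.41610171387455314 [ 5.11018011 -1.02402401 -0.9717588 ] [-0.29989701 -1.32189656 -0.01478322] 0.019521031486055322 40.212846994400024 -0.3408589149087728
```

Relaxed. I'll open and back off straight up.

Emit:
{"op": "jog_arm", "data": {"plan": [0,0,0,0,0,0,-0.4,0,0,0,0,0,0,0,0,0,0,0,0,0,0.4,0,0,0,0,0,0,0.4,0,0,0,0,0,0,0.4,0,0,-1.5,0,0,0,0.4,0,0,-4,0,0,0,0.4,0,0,-7,0,0,0,0.4,0,0,-10,0,0,0,0.4,0,0,-10,0,0,0,0.4]}}

```text
t: 23.82
eef_pos: [0.5516, -0.1521, 0.3804]
tool_rot: [2.628, 1.712, 0.007]
wrist_force: [0.0, 0.1, -0.7]
opening: 0.0599
grip_force: 0.0
```

```bash
python3 o.py; python3 k.py done; python3 -c "
import cv2;a=cv2.imread('pics/doneside.png');cv2.imwrite('pics/dc.png',cv2.resize(a[60:240,200:360],(533,600)))"
```

```text
23.825 [ 0.55163831 -0.15212686  0.3803972 ] yaw -0.41606110389095013 [ 0.04528223  0.06489649 -0.72840277] [ 0.0110669  -0.01049473 -0.02411518] 0.059885880047160805 0.0 -0.3083391856637944
side 210 [ 0.57393825 -0.10044137  0.22924128] dir 1.1822498308149092 z [0.11874766 0.2504865 ]
top 48 [ 0.57425469 -0.09722359  0.24293833] dir 1.167798927033131 z [0.21380352 0.25398786]
```

View pics/dc.png

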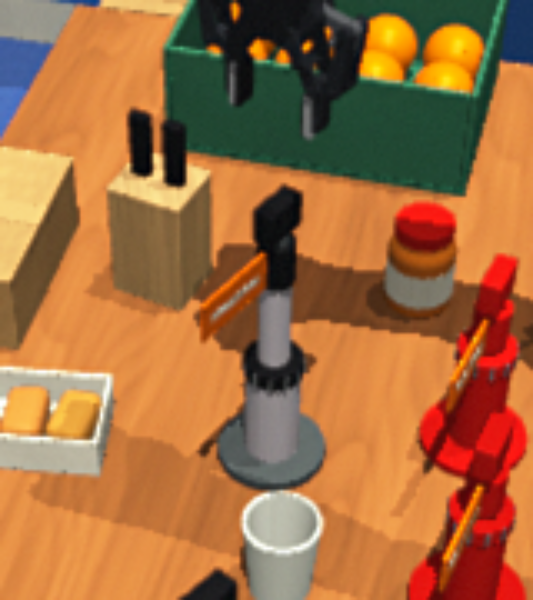

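The sign stands raised, with the knob at crop (278,220) and about 85 mm of pole showing. The panel is back at its locked heading and the gripper is clear, so I'll hand in.

```bash
python3 -c "
from h import *
print(r.close_job())"
```

```text
the job is handed in; nothing more can be done
None
```

The orange sign is raised to its stop (about 87 mm), turned back to its locked heading, released and handed in at about 24 s; turning the knob home briefly put about 0.8 N m on its end stop, above the 0.27 N m given for the pin against the wall, and I couldn't check the pin, though the pole stayed up after release.

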